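# Change over the glue press

## Robot

A 6-joint arm with a two-finger parallel gripper is mounted at the origin on the work surface. World frame = base frame: x ahead of the robot, y to its left, z up, the work surface at z = 0. Lengths are in m, angles in rad, forces in N, time in s.
With the tool pointing down it reaches from about 0.3 to 0.875 m from the base axis. Payload 6.4 kg.
Tool frame: the origin (TCP) lies between the finger pads; the fingertips stand 8 mm ahead of it and the grasp point (between the pads) lies 11 mm behind it (ctrl.finger_overhang is the distance from the TCP to the fingertips, in m); z points along the fingers, y is the line along which they close (so a half turn about z gives the same grasp; the last joint's range is limited). The gripper opens to 85 mm and grips with 20 to 120 N. Pads are 22 mm wide; open, the fingers measure 114 mm over their backs; the gripper's body (76 mm by 85 mm) begins 54 mm behind the grasp point. The pads swing forward as they close: fully open they stand 13 mm farther back than shut.
Start: joints at [0.942, 0.181, 1.607, -0, 1.354, -0.206], TCP at [0.236, 0.524, 0.239] pointing down, gripper open.
Joint ranges: [-2.99, 2.99], [-0.89, 2.07], [0.3, 2.58], [-1.14, 4.28], [0, 2.63], [-3.12, 3.12]. Speed limits (rad/s): [2.57, 2.57, 3.01, 3.14, 3.14, 3.14].

## Interface

Orientations are given as a unit quaternion [w, x, y, z].
In Python, from bench import ctrl, camera gives the robot as it stands.
- The arm moves only by the shell command python3 -m pendant 'ROWS' [OPENING]. ROWS is JSON, a list of rows, each a list of 6 numbers: the shift along the world's x, y, z normalised to -1 to 1, where 1 is 200 mm, then the turn, a rotation vector about the world's x, y, z normalised to -1 to 1, where 1 is pi/2 rad. In form: [[dx, dy, dz, rx, ry, rz], ...]. A call has exactly 10 rows; each row shifts and turns the commanded pose from where the row before left it; what a row does not reach is not made up. A row lasts 1/8 s, in which the tool goes at most 62.5 mm and 10.7 degrees, less where a joint would pass 70% of its speed; a pose out of reach is approached as far as the arm can. A call with a number of a shift or a turn outside -1 to 1 is refused whole. A call with a gripper value outside its range is refused whole. OPENING is the opening, from -1 (shut) to 1 (fully open), set as the call begins (- or left out, the last holds). The fingers move at their own pace and stop on an object; the grip force is fixed at half the most. Time passes only in rows, so rows that do not move let the fingers close, or fill a call up. It gives the time, the measured TCP pose, the force, the opening and the grip force at its end, in the units of the state.
- ctrl.get_obs(): the state, without advancing time (a new reading comes with each control period).
- camera(name): name is "scene" or "top"; returns a dict with "color" (400x640x3 uint8, blue, green, red), "fx", "fy", "cx", "cy" (pixels), "xyz" and "rotation" of the camera in the world. Camera axes: x right, y down, z forward; pixel columns grow to the right and rows downward; lengths in m; the calibration is good to about 2 mm. A picture is of the moment at which its call begins. There is no depth.
- ctrl.hand_in(): hands the job in; it is judged then, once.
The state is a dict: "time_s": time; "q": joint angles; "dq": joint speeds; "joint_efforts": joint torques, N m; "eef_pos": TCP position; "eef_rot": TCP orientation; "wrist_force": force on the tool from outside, world axes, zero at the start; "torque": the same for the moment, N m; "opening": opening from 0.0 (shut) to 1.0 (fully open); "grasp_force": force on a finger pad.
Only numpy, scipy, OpenCV 4.12 (cv2) and the standard library are available. Lean on these libraries where they do the work, as an engineer would, in place of code of your own. Each camera call takes 0.05 s, during which the arm holds its last target. There are 200 camera calls.

## Task

Change over the bench-top glue press: take every pressed blank out of the open drawer and lay it flat on the floor of the plywood tray, none on top of another, and lay every raw blank waiting on the bench flat on the drawer floor, again in a single layer. Slide the drawer fully shut, then turn the regulator knob clockwise until its white pointer stands at the brass mark, and only then pull the knob straight up to its stop to lock it. Leave the mallet, the tub and the glue bottle where they are.

Things in the scene. Friction and masses are not known exactly. Their poses are not given: they have to be found in the camera images.
- pressed1_c (a point): Pressed blank, one of one or two lying in the drawer at the start (None if absent): a wooden bar of three glued layers, 105 mm long (x), 30 mm wide (y), 22 mm high (z), 35-70 g. This point is its centre, 11 mm above its underside.
- pressed2_c (a point): Pressed blank, one of one or two lying in the drawer at the start (None if absent): a wooden bar of three glued layers, 105 mm long (x), 30 mm wide (y), 22 mm high (z), 35-70 g. This point is its centre, 11 mm above its underside.
- blank1_c (a point): Wooden glue-up blank lying on the bench top at the start, a bar of three glued layers with level glue lines, 105 mm long (x), 30 mm wide (y), 22 mm high (z), 35-70 g; all blanks are alike, told apart from the pressed ones only by where they lie. This point is its centre, 11 mm above its underside. Three or four raw blanks are there; None if absent.
- blank2_c (a point): Wooden glue-up blank lying on the bench top at the start, a bar of three glued layers with level glue lines, 105 mm long (x), 30 mm wide (y), 22 mm high (z), 35-70 g; all blanks are alike, told apart from the pressed ones only by where they lie. This point is its centre, 11 mm above its underside. Three or four raw blanks are there; None if absent.
- blank3_c (a point): Wooden glue-up blank lying on the bench top at the start, a bar of three glued layers with level glue lines, 105 mm long (x), 30 mm wide (y), 22 mm high (z), 35-70 g; all blanks are alike, told apart from the pressed ones only by where they lie. This point is its centre, 11 mm above its underside. Three or four raw blanks are there; None if absent.
- blank4_c (a point): Wooden glue-up blank lying on the bench top at the start, a bar of three glued layers with level glue lines, 105 mm long (x), 30 mm wide (y), 22 mm high (z), 35-70 g; all blanks are alike, told apart from the pressed ones only by where they lie. This point is its centre, 11 mm above its underside. Three or four raw blanks are there; None if absent.
- tray_floor (a point): Middle of the inner floor of the fixed plywood tray for pressed blanks, at the robot's left, 6 mm above the bench; outside 150 mm (x) by 160 mm (y), walls 6 mm thick whose tops stand 16 mm above the floor. z up.
- drawer_floor (a point): Middle of the drawer's inner floor, 34 mm above the bench; moves with the drawer. x points into the press (the shutting direction), y to the left, z up. Inside 156 mm (x) by 250 mm (y); side walls 6 mm thick, tops 28 mm above the floor. The front panel's inner face is at x = -78 mm; it is 14 mm thick, its top 44 mm above the floor.
- press: The grey glue press, fixed. Origin at bench level in the middle of its front plane, x into the press, y left, z up. 300 mm wide, 190 mm deep, 164 mm high; its crown (92 to 164 mm above the bench) covers all of the drawer beyond the front plane, so only the drawn-out part is open from above; drawer_floor lies at x = 78 mm minus drawer. A 20 mm high side deck carries the regulator.
- drawer_handle (a point): Middle of the drawer's bar handle: a horizontal round bar 120 mm long along the drawer's y, 11 mm thick, 35 mm in front of the front panel, 56 mm above the bench.
- drawer (a joint): How far the drawer is open, m: 0 fully shut, 0.150 fully open; sliding friction about 3 N, stays where left.
- knob_grip (a point): Point on the vertical axis of the black ribbed regulator knob beside the press at its left, at the middle height of the grip, 170 mm above the bench when pushed in. The grip is round, 42 mm across and 36 mm high (18 mm above and below this point), over a skirt 66 mm across, 8 mm thick. It stands on the press's side deck.
- pointer (a point): Outer end of the white pointer line on the knob's skirt, 34 mm from the knob's axis, level with the skirt's top, at -x of the press when dial is 0; turns and lifts with the knob.
- mark_tip (a point): Inner end of the brass mark on the scale ring around the knob, 34 mm from the knob's axis, level with the skirt's top of the pushed-in knob. The mark is looks only and does not obstruct.
- dial (a joint): Knob angle, rad: 0 at the off stop, grows clockwise seen from above, stop at 4.7; friction about 0.08 N m, stays where left.
- lock (a joint): How far the knob is pulled up, m: 0 pushed in (unlocked), 0.010 at its upper stop (locked); friction about 6 N, stays where left.
- mallet: Bystander: mallet with wooden handle and yellow faces, lying at the left; origin under the head end of its handle.
- tub: Bystander: clear round tub of brass eyelets, 110 mm across, 50 mm high; origin at the middle of its underside.
- glue: Bystander: white glue bottle, 60 mm across, 170 mm high; origin at the middle of its underside.
Not all that is in view belongs to the job. What is shaped like the part that bears pressed1_c but blue is not meant.

How it is judged:
On the way, in this order (a step that is already met when the one before it is completed fails the run):
1. every pressed blank lies flat on the tray's floor and every raw blank lies flat on the drawer floor (x of pressed1_c in the frame of tray_floor between -0.07 and 0.07 m and y of pressed1_c in the frame of tray_floor between -0.074 and 0.074 m and z of pressed1_c in the frame of tray_floor between 0.006 and 0.016 m and angle between the z axis of each of pressed1_c, pressed2_c and the z axis of tray_floor, either way round below 0.12 rad and x of pressed2_c in the frame of tray_floor between -0.07 and 0.07 m and y of pressed2_c in the frame of tray_floor between -0.074 and 0.074 m and z of pressed2_c in the frame of tray_floor between 0.006 and 0.016 m and x of blank1_c in the frame of drawer_floor between -0.078 and 0.078 m and y of blank1_c in the frame of drawer_floor between -0.125 and 0.125 m and z of blank1_c in the frame of drawer_floor between 0.006 and 0.016 m and angle between the z axis of each of blank1_c, blank2_c, blank3_c, blank4_c and the z axis of drawer_floor, either way round below 0.12 rad and x of blank2_c in the frame of drawer_floor between -0.078 and 0.078 m and y of blank2_c in the frame of drawer_floor between -0.125 and 0.125 m and z of blank2_c in the frame of drawer_floor between 0.006 and 0.016 m and x of blank3_c in the frame of drawer_floor between -0.078 and 0.078 m and y of blank3_c in the frame of drawer_floor between -0.125 and 0.125 m and z of blank3_c in the frame of drawer_floor between 0.006 and 0.016 m and x of blank4_c in the frame of drawer_floor between -0.078 and 0.078 m and y of blank4_c in the frame of drawer_floor between -0.125 and 0.125 m and z of blank4_c in the frame of drawer_floor between 0.006 and 0.016 m), for 0.2 s.
2. the drawer is fully shut (value of joint drawer below 0.004 m), for 0.2 s.
3. the knob's pointer stands at the brass mark, the knob still pushed in (horizontal distance between pointer and mark_tip below 0.005 m and value of joint drawer below 0.004 m and value of joint lock below 0.003 m), for 0.2 s.
4. the knob is pulled up to lock (value of joint lock above 0.007 m and horizontal distance between pointer and mark_tip below 0.005 m), for 0.2 s.
At the end, for the whole second after the job is handed in: Every pressed blank lies flat (within 0.12 rad, on the floor within 5 mm) in the tray; every raw blank lies flat on the drawer floor likewise; the drawer is within 4 mm of fully shut; the pointer's end is within 5 mm (8 degrees) of the mark's; the knob is pulled up by more than 7 of its 10 mm (all of step 1 and all of step 4 and value of joint drawer below 0.004 m); the robot touches nothing.
It fails at once if the mallet is moved more than 3 cm (distance of mallet from where it was at the start of the episode above 0.03 m).
It fails at once if the tub is moved more than 3 cm (distance of tub from where it was at the start of the episode above 0.03 m).
It fails at once if the glue bottle is moved more than 3 cm (distance of glue from where it was at the start of the episode above 0.03 m).
Of blank1, blank2, blank3, blank4 only 3 to 4 are there at a start; the rules pass over those that are not, and their reading is None.
Of pressed1, pressed2 only 1 to 2 are there at a start; the rules pass over those that are not, and their reading is None.
At some moment in a run one of blank1, blank2, blank3, blank4 may be knocked a few centimetres aside while the robot is not near it.
Once in a run the grip may slacken for a moment while it holds something.
It also fails if it takes over 208 s, if anything falls off the work surface, if the arm or the gripper's body presses on something with over 40 N, if the wrist force passes 120 N, or if a joint passes its speed limit or range.

## Working session

There is one attempt and no reset: what is moved stays moved. The work goes in short steps, Python scripts to look and compute and a shell command to move; the robot and the scene stay as the last step left them, time stands still between calls to the robot, and variables do not carry over. Pictures are saved under pics/ and viewed, at most 14 in all, crops included, and the job is handed in when it is done.

```bash
mkdir -p pics; ls; cat > h.py <<'E'
import numpy as np, cv2
from bench import ctrl, camera
def snap(n,f):
    c=camera(n); cv2.imwrite('pics/'+f,c['color']); return c
def ray(c,u,v):
    d=np.array(c['rotation'])@np.array([(u-c['cx'])/c['fx'],(v-c['cy'])/c['fy'],1]); return np.array(c['xyz']),d/np.linalg.norm(d)
def plane(c,u,v,z):
    o,d=ray(c,u,v); return o+d*(z-o[2])/d[2]
def proj(c,p):
    q=np.array(c['rotation']).T@(np.array(p)-c['xyz']); return np.array([c['fx']*q[0]/q[2]+c['cx'],c['fy']*q[1]/q[2]+c['cy']])
def tri(c1,p1,c2,p2):
    o,d=ray(c1,*p1);o2,d2=ray(c2,*p2)
    t=np.linalg.lstsq(np.array([d,-d2]).T,o2-o,rcond=None)[0]; a=o+t[0]*d;b=o2+t[1]*d2
    return (a+b)/2,np.linalg.norm(a-b)
E
python3 - <<'E'
from h import *
import pickle
for n in('top','scene'):
    c=snap(n,n+'0.png'); pickle.dump(c,open(n+'0.pkl','wb')); print(n,c['fx'],c['cx'],c['cy'],np.round(c['xyz'],3),np.round(c['rotation'],3))
o=ctrl.get_obs(); print(o['time_s'],o['eef_pos'],o['eef_rot'],o['opening'])
E
```

```text
pics
top 450.8662905710512 318.6263843335861 197.57515315202016 [0.419 0.04  1.232] [-0.036  0.708 -0.705  0.038]
scene 405.6029934159917 313.55434032344647 201.52981179285354 [1.088 0.897 0.915] [-0.123  0.244  0.867 -0.417]
0.1 [0.2356354  0.52397951 0.23848287] [-3.12746790e-04  2.09847779e-01  9.77733752e-01 -7.22934298e-04] 1.003500484384659
```

View pics/top0.png

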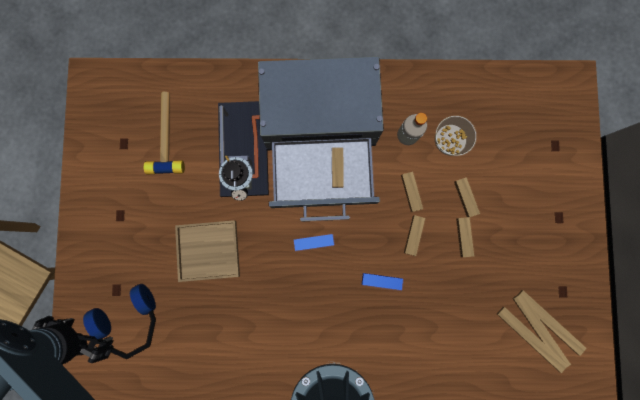

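View pics/scene0.png

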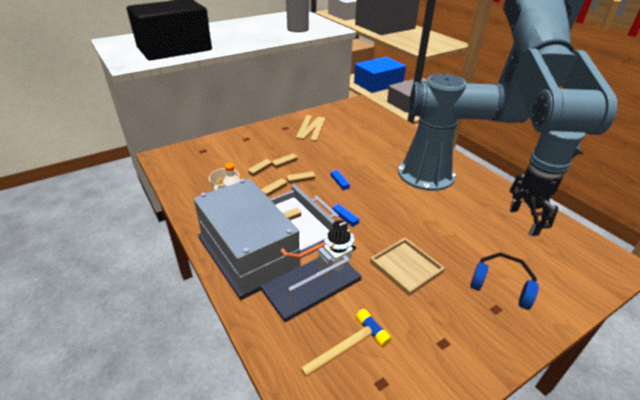

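```bash
python3 - <<'E'
import cv2
a=cv2.imread('pics/top0.png'); s=cv2.imread('pics/scene0.png')
cv2.imwrite('pics/t1.png',cv2.resize(a[85:285,170:370],(600,600),interpolation=cv2.INTER_CUBIC)[:600])
cv2.imwrite('pics/t2.png',cv2.resize(a[150:290,300:500],(800,560),interpolation=cv2.INTER_CUBIC))
cv2.imwrite('pics/s1.png',cv2.resize(s[145:285,230:430],(800,560),interpolation=cv2.INTER_CUBIC))
E
```

```text
(no output)
```

View pics/t1.png

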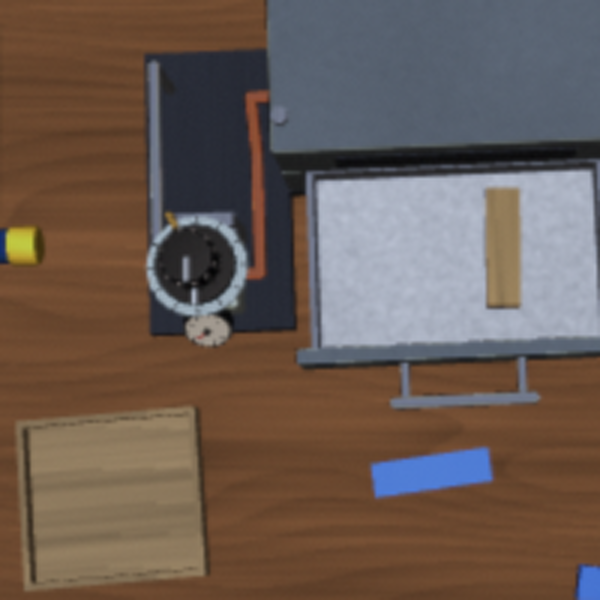

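View pics/s1.png

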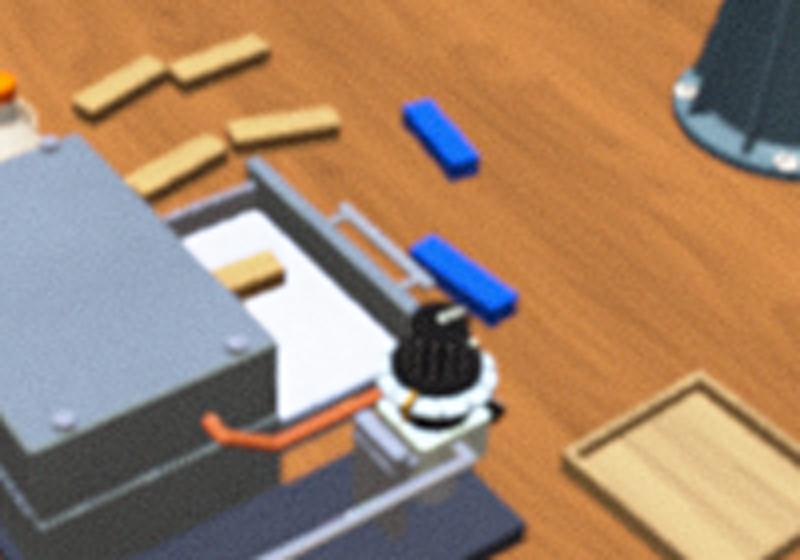

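View pics/t2.png

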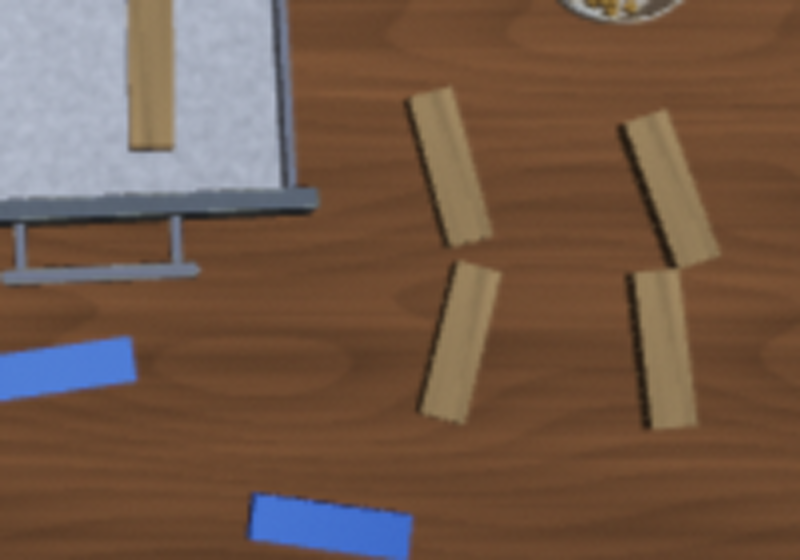

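```bash
cat > meas.py <<'E'
from h import *
def rects(img,roi,lo,hi,amin=150):
    h=cv2.cvtColor(img,cv2.COLOR_BGR2HSV); m=cv2.inRange(h,lo,hi); k=np.zeros_like(m); u0,v0,u1,v1=roi; k[v0:v1,u0:u1]=m[v0:v1,u0:u1]
    cs,_=cv2.findContours(k,cv2.RETR_EXTERNAL,cv2.CHAIN_APPROX_NONE)
    return [cv2.minAreaRect(c) for c in cs if cv2.contourArea(c)>amin]
def blanks(c,roi,z,lo=(8,60,115),hi=(30,180,255)):
    out=[]
    for r in rects(c['color'],roi,lo,hi):
        p=np.array([plane(c,*q,z) for q in cv2.boxPoints(r)])
        e=p[1]-p[0],p[2]-p[1]; L=max(e,key=np.linalg.norm)
        a=(np.degrees(np.arctan2(L[1],L[0]))+90)%180-90
        out.append((np.round(p.mean(0)[:2],4),round(a,1),[round(float(np.linalg.norm(x)),3) for x in e],np.round(r[0],1)))
    return out
E
python3 - <<'E'
from meas import *
import pickle
t=pickle.load(open('top0.pkl','rb'));s=pickle.load(open('scene0.pkl','rb'))
for p in [(413,192),(444,186),(415,236),(340,160),(500,250)]: print(p,cv2.cvtColor(t['color'],cv2.COLOR_BGR2HSV)[p[1],p[0]])
print('raw'); [print(*b) for b in blanks(t,(395,165,490,262),.022)]
print('pressed'); [print(*b) for b in blanks(t,(325,140,350,195),.056)]
T=lambda u,v:(170+u/3,85+v/3)
T2=lambda u,v:(300+u/4,150+v/4)
S=lambda u,v:(230+u/4,145+v/4)
for n,a,b in [('b1',T2(450,168),S(178,165)),('b2',T2(670,188),S(120,84)),('b3',T2(460,342),S(284,124)),('b4',T2(664,348),S(220,60)),
 ('mark tip',T(176,229),S(409,395)),('pointer knobtop outer',T(186,282),S(462,312)),('tray corner near-x+ y-',T(197,409),S(702,376)),('panel left top end',T(300,357),S(415,300)),
 ('handle right end',T(537,397),S(343,206)),('handle left',T(393,404),S(432,288)),('pressed -x end mid',T(504,305),S(283,262))]:
  print(n,*tri(t,a,s,b))
print('tray corners',*[plane(t,*T(*p),.022)[:2].round(3) for p in [(18,423),(193,408),(206,574),(27,590)]])
print('ringcentre z~.15',plane(t,*T(197,264),.148))
print('drawer inner floor corners',*[plane(t,*T(*p),.034)[:2].round(3) for p in [(316,181),(592,170),(319,348)]])
print('panel top ends',*[plane(t,*T(*p),.078)[:2].round(3) for p in [(300,357),(299,365)]], *[plane(t,*T2(*p),.078)[:2].round(3) for p in [(317,198)]])
E
```

```text
(413, 192) [ 18  98 146]
(444, 186) [ 12 143 109]
(415, 236) [ 18  99 144]
(340, 160) [ 18 100 145]
(500, 250) [ 13 142 106]
rawTraceback (most recent call last):
  File "<stdin>", line 5, in <module>
  File "meas.py", line 9, in blanks
    p=np.array([plane(c,*q,z) for q in cv2.boxPoints(r)])
                ~~~~~^^^^^^^^
  File "h.py", line 8, in plane
    o,d=ray(c,u,v); return o+d*(z-o[2])/d[2]
        ~~~^^^^^^^
  File "h.py", line 6, in ray
    d=np.array(c['rotation'])@np.array([(u-c['cx'])/c['fx'],(v-c['cy'])/c['fy'],1]); return np.array(c['xyz']),d/np.linalg.norm(d)
      ~~~~~~~~~~~~~~~~~~~~~~~^~~~~~~~~~~~~~~~~~~~~~~~~~~~~~~~~~~~~~~~~~~~~~~~~~~~~~
ValueError: matmul: Input operand 1 has a mismatch in its core dimension 0, with gufunc signature (n?,k),(k,m?)->(n?,m?) (size 3 is different from 4)
```

```bash
sed -i 's/import numpy as np, cv2/import numpy as np, cv2\nfrom scipy.spatial.transform import Rotation\ndef RM(c):\n    w,x,y,z=c["rotation"]; return Rotation.from_quat([x,y,z,w]).as_matrix()/; s/np.array(c\[.rotation.\])/RM(c)/' h.py
sed -i 's/hi=(30,180,255)/hi=(30,125,255)/' meas.py
cat > m0.py <<'E'
from meas import *
import pickle
t=pickle.load(open('top0.pkl','rb'));s=pickle.load(open('scene0.pkl','rb'))
print('raw'); [print(*b) for b in blanks(t,(395,165,490,262),.022)]
print('pressed'); [print(*b) for b in blanks(t,(325,140,350,195),.056)]
T=lambda u,v:(170+u/3,85+v/3)
T2=lambda u,v:(300+u/4,150+v/4)
S=lambda u,v:(230+u/4,145+v/4)
for n,a,b in [('b1',T2(450,168),S(178,165)),('b2',T2(670,188),S(120,84)),('b3',T2(460,342),S(284,124)),('b4',T2(664,348),S(220,60)),
 ('mark tip',T(176,229),S(409,395)),('pointer knobtop outer',T(186,282),S(462,312)),('tray corner near-x+ y-',T(197,409),S(702,376)),('panel left top end',T(300,357),S(415,300)),
 ('handle right end',T(537,397),S(343,206)),('handle left',T(393,404),S(432,288)),('pressed -x end mid',T(504,305),S(283,262))]:
  print(n,*[np.round(x,3) for x in tri(t,a,s,b)])
print('tray corners',*[plane(t,*T(*p),.022)[:2].round(3) for p in [(18,423),(193,408),(206,574),(27,590)]])
print('ringcentre z~.15',plane(t,*T(197,264),.148))
print('drawer inner floor corners',*[plane(t,*T(*p),.034)[:2].round(3) for p in [(316,181),(592,170),(319,348)]])
print('panel top ends',*[plane(t,*T(*p),.078)[:2].round(3) for p in [(300,357),(299,365)]], *[plane(t,*T2(*p),.078)[:2].round(3) for p in [(317,198)]])
E
python3 m0.py
```

```text
raw
[ 0.4473 -0.2213] -14.5 [0.107, 0.03] [415.  235.2]
[ 0.4982 -0.3673] 2.0 [0.057, 0.215] [468.9 216.7]
[ 0.5662 -0.2167] 14.1 [0.03, 0.107] [412.5 191.1]
pressed
[ 0.6254 -0.011 ] -0.1 [0.027, 0.102] [337. 167.]
b1 [ 0.563 -0.217  0.016] 0.002
b2 [ 0.551 -0.366  0.017] 0.001
b3 [ 0.446 -0.222  0.018] 0.001
b4 [ 0.442 -0.36   0.014] 0.003
mark tip [0.624 0.257 0.144] 0.003
pointer knobtop outer [0.573 0.241 0.184] 0.0
tray corner near-x+ y- [0.443 0.281 0.099] 0.099
panel left top end [0.532 0.151 0.108] 0.026
handle right end [ 0.492 -0.042  0.055] 0.002
handle left [0.485 0.084 0.051] 0.003
pressed -x end mid [ 0.571 -0.012  0.048] 0.006
tray corners [0.469 0.419] [0.483 0.263] [0.337 0.248] [0.322 0.405]
ringcentre z~.15 [0.59318738 0.23926344 0.148     ]
drawer inner floor corners [0.688 0.155] [ 0.699 -0.094] [0.536 0.15 ]
panel top ends [0.524 0.162] [0.517 0.163] [ 0.537 -0.119]
```

```bash
python3 -c "
from meas import *
import pickle
print(ctrl.finger_overhang)
t=pickle.load(open('top0.pkl','rb'))
for r in [(450,165,490,217),(450,218,490,262)]: print(*blanks(t,r,.022))
"
python3 -m pendant '[[0.17,-0.24,0,0,0,0.027],[0.17,-0.24,0,0,0,0.027],[0.17,-0.24,0,0,0,0.027],[0.17,-0.24,0,0,0,0.027],[0.17,-0.24,0,0,0,0.027],[0.17,-0.24,0,0,0,0.027],[0.17,-0.24,0,0,0,0.027],[0.17,-0.24,0,0,0,0.027],[0.17,-0.24,0,0,0,0.027],[0.17,-0.24,0,0,0,0.027]]' 1
```

```text
0.008
(array([ 0.5517, -0.366 ]), np.float64(18.6), [0.03, 0.106], array([467.8, 196.7]))
(array([ 0.4431, -0.3583]), np.float64(4.9), [0.03, 0.105], array([466.2, 237. ]))
time_s: 1.35
eef_pos: [0.5766, 0.0427, 0.2389]
eef_rot: [-0.0, -0.001, 1.0, 0.0]
wrist_force: [0.6, -0.4, -0.2]
opening: 1.002
grasp_force: 0.0
```

```bash
python3 -m pendant '[[0.096,-0.134,0,0,0,0],[0.096,-0.134,0,0,0,0],[0,0,-0.1,0,0,0],[0,0,-0.15,0,0,0],[0,0,-0.15,0,0,0],[0,0,-0.15,0,0,0],[0,0,-0.15,0,0,0],[0,0,-0.13,0,0,0],[0,0,-0.08,0,0,0],[0,0,-0.055,0,0,0]]' 1
python3 -m pendant '[[0,0,0,0,0,0],[0,0,0,0,0,0],[0,0,0,0,0,0],[0,0,0,0,0,0],[0,0,0,0,0,0],[0,0,0,0,0,0],[0,0,0,0,0,0],[0,0,0,0,0,0],[0,0,0,0,0,0],[0,0,0,0,0,0]]' -1
```

```text
time_s: 2.6
eef_pos: [0.6136, -0.0086, 0.0451]
eef_rot: [-0.001, -0.001, 1.0, 0.0]
wrist_force: [-0.2, -0.2, 0.2]
opening: 0.998
grasp_force: 0.0
time_s: 3.85
eef_pos: [0.6154, -0.0095, 0.0476]
eef_rot: [0.001, -0.001, 1.0, -0.0]
wrist_force: [-1.0, 0.1, 5.2]
opening: 0.335
grasp_force: 61.0
```

```bash
python3 -m pendant '[[0,0,0.08,0,0,0],[0,0,0.16,0,0,0],[0,0,0.2,0,0,0],[0,0,0.2,0,0,0],[0,0,0.2,0,0,0],[-0.2,0.2,0,0,0,0],[-0.2,0.2,0,0,0,0],[-0.2,0.2,0,0,0,0],[-0.2,0.2,0,0,0,0],[0,0,0,0,0,0]]' -
python3 -m pendant '[[-0.0775,0.2275,0,0,0,0.015],[-0.0775,0.2275,0,0,0,0.015],[-0.0775,0.2275,0,0,0,0.015],[-0.0775,0.2275,0,0,0,0.015],[0,0,-0.2,0,0,0],[0,0,-0.2,0,0,0],[0,0,-0.2,0,0,0],[0,0,-0.2,0,0,0],[0,0,-0.1,0,0,0],[0,0,0,0,0,0]]' -
```

```text
time_s: 5.1
eef_pos: [0.4516, 0.153, 0.2148]
eef_rot: [-0.0, -0.003, 1.0, 0.0]
wrist_force: [-0.4, -0.9, -0.5]
opening: 0.332
grasp_force: 60.1
time_s: 6.35
eef_pos: [0.392, 0.3317, 0.033]
eef_rot: [-0.002, -0.047, 0.999, -0.001]
wrist_force: [-0.5, -0.6, -0.2]
opening: 0.333
grasp_force: 60.1
```

```bash
python3 -m pendant '[[0,0,-0.03,0,0,0],[0,0,-0.03,0,0,0],[0,0,0,0,0,0],[0,0,0,0,0,0],[0,0,0,0,0,0],[0,0,0,0,0,0],[0,0,0,0,0,0],[0,0,0,0,0,0],[0,0,0,0,0,0],[0,0,0,0,0,0]]' -
python3 -m pendant '[[0,0,0,0,0,0],[0,0,0,0,0,0],[0,0,0,0,0,0],[0,0,0,0,0,0],[0,0,0.05,0,0,0],[0,0,0.15,0,0,0],[0,0,0.2,0,0,0],[0,0,0.2,0,0,0],[0,0,0.2,0,0,0],[0,0,0.1,0,0,0]]' 0.1
python3 -m pendant '[[0.086,-0.275,0,0,0,0.01],[0.086,-0.275,0,0,0,0.01],[0.086,-0.275,0,0,0,0.01],[0.086,-0.275,0,0,0,0.01],[0.086,-0.275,0,0,0,0.01],[0.086,-0.275,0,0,0,0.01],[0.086,-0.275,0,0,0,0.01],[0.086,-0.275,0,0,0,0.01],[0.086,-0.275,0,0,0,0.01],[0.086,-0.275,0,0,0,0.007]]' 1
python3 -c "
from meas import *
c=snap('top','top1.png')
for r in [(395,165,440,213),(395,214,440,262),(450,165,490,217),(450,218,490,262)]: print(*blanks(c,r,.022))
print(blanks(c,(170,218,245,285),.028,lo=(8,60,150)))
cv2.imwrite('pics/t3.png',cv2.resize(c['color'][130:290,160:500],(800,376)))
"
```

```text
time_s: 7.6
eef_pos: [0.3923, 0.3328, 0.0223]
eef_rot: [0.0, -0.048, 0.999, 0.0]
wrist_force: [0.4, 0.2, -1.4]
opening: 0.334
grasp_force: 60.1
time_s: 8.85
eef_pos: [0.3933, 0.3334, 0.2058]
eef_rot: [0.002, -0.048, 0.999, 0.001]
wrist_force: [0.1, -0.5, 0.0]
opening: 0.551
grasp_force: 0.0
time_s: 10.1
eef_pos: [0.5647, -0.2191, 0.2032]
eef_rot: [0.0, -0.124, 0.992, -0.0]
wrist_force: [0.8, 0.6, 0.1]
opening: 1.001
grasp_force: 0.0


(array([ 0.5452, -0.3685]), np.float64(18.8), [0.031, 0.064], array([468.8, 199. ]))

[]
```

View pics/t3.png

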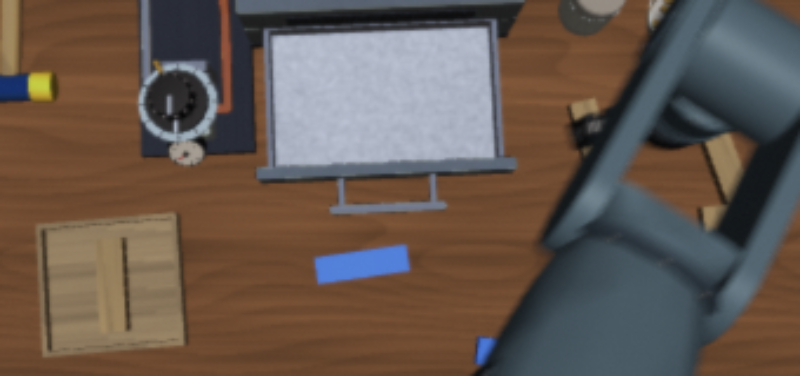

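```bash
python3 -m pendant '[[0,0,-0.15,0,0,0],[0,0,-0.2,0,0,0],[0,0,-0.2,0,0,0],[0,0,-0.2,0,0,0],[0,0,-0.12,0,0,0],[0,0,-0.05,0,0,0],[0,0,-0.03,0,0,0],[0,0,0,0,0,0],[0,0,0,0,0,0],[0,0,0,0,0,0]]' -
python3 -m pendant '[[0,0,0,0,0,0],[0,0,0,0,0,0],[0,0,0,0,0,0],[0,0,0,0,0,0],[0,0,0,0,0,0],[0,0,0.05,0,0,0],[0,0,0.15,0,0,0],[0,0,0.2,0,0,0],[0,0,0.2,0,0,0],[0,0,0.05,0,0,0]]' -1
```

```text
time_s: 11.4
eef_pos: [0.5648, -0.2175, 0.0132]
eef_rot: [0.001, -0.124, 0.992, -0.0]
wrist_force: [-0.0, 0.2, -0.3]
opening: 0.999
grasp_force: 0.0
time_s: 12.65
eef_pos: [0.5659, -0.2181, 0.1459]
eef_rot: [0.002, -0.124, 0.992, -0.002]
wrist_force: [0.5, 0.7, -0.1]
opening: 0.337
grasp_force: 60.2
```

```bash
python3 -m pendant '[[0.059,0.202,0,0,0,-0.032],[0.059,0.202,0,0,0,-0.032],[0.059,0.202,0,0,0,-0.032],[0.058,0.201,0,0,0,-0.032],[0,0,-0.1,0,0,0],[0,0,-0.15,0,0,0],[0,0,-0.13,0,0,0],[0,0,-0.06,0,0,0],[0,0,-0.04,0,0,0],[0,0,0,0,0,0]]' -
python3 -m pendant '[[0,0,0,0,0,0],[0,0,0,0,0,0],[0,0,0,0,0,0],[0,0,0,0,0,0],[0,0,0.05,0,0,0],[0,0,0.15,0,0,0],[0,0,0.2,0,0,0],[0,0,0.2,0,0,0],[0,0,0.05,0,0,0],[0,0,0,0,0,0]]' 0.1
```

```text
time_s: 13.9
eef_pos: [0.6121, -0.0564, 0.047]
eef_rot: [0.001, -0.023, 1.0, -0.0]
wrist_force: [0.3, 0.8, -0.6]
opening: 0.337
grasp_force: 60.2
time_s: 15.15
eef_pos: [0.6116, -0.0559, 0.1769]
eef_rot: [0.001, -0.023, 1.0, -0.0]
wrist_force: [-0.6, -0.1, -1.1]
opening: 0.554
grasp_force: 0.0
```

```bash
python3 -c "
from meas import *
c=snap('top','top2.png')
for r in [(395,165,440,213),(395,214,440,262),(450,165,490,217),(450,218,490,262)]: print(*blanks(c,r,.022))
print(blanks(c,(330,130,385,200),.056))
"
```

```text
(array([ 0.4472, -0.2214]), np.float64(-14.6), [0.107, 0.031], array([415. , 235.3]))
(array([ 0.5517, -0.366 ]), np.float64(18.6), [0.03, 0.106], array([467.8, 196.7]))
(array([ 0.4432, -0.3582]), np.float64(4.8), [0.031, 0.105], array([466.2, 237. ]))
[(array([ 0.593 , -0.0571]), np.float64(4.0), [0.028, 0.061], array([354.5, 179.2]))]
```

```bash
python3 -m pendant '[[-0.05,-0.258,0,0,0,0.03],[-0.05,-0.258,0,0,0,0.03],[-0.05,-0.258,0,0,0,0.03],[-0.05,-0.258,0,0,0,0.03],[-0.05,-0.258,0,0,0,0.03],[-0.05,-0.258,0,0,0,0.03],[0,0,-0.15,0,0,0],[0,0,-0.2,0,0,0],[0,0,-0.2,0,0,0],[0,0,0,0,0,0]]' 1
python3 -m pendant '[[0,0,-0.12,0,0,0],[0,0,-0.1,0,0,0],[0,0,-0.05,0,0,0],[0,0,0,0,0,0],[0,0,0,0,0,0],[0,0,0,0,0,0],[0,0,0,0,0,0],[0,0,0,0,0,0],[0,0,0,0,0,0],[0,0,0,0,0,0]]' -
python3 -m pendant '[[0,0,0,0,0,0],[0,0,0,0,0,0],[0,0,0,0,0,0],[0,0,0,0,0,0],[0,0,0,0,0,0],[0,0,0.05,0,0,0],[0,0,0.15,0,0,0],[0,0,0.2,0,0,0],[0,0,0.2,0,0,0],[0,0,0.05,0,0,0]]' -1
```

```text
time_s: 16.45
eef_pos: [0.5478, -0.3622, 0.0601]
eef_rot: [-0.004, -0.164, 0.986, 0.005]
wrist_force: [-0.3, -0.3, 0.3]
opening: 1.002
grasp_force: 0.0
time_s: 17.7
eef_pos: [0.5513, -0.3654, 0.0123]
eef_rot: [-0.0, -0.164, 0.986, 0.0]
wrist_force: [0.1, 0.1, -0.7]
opening: 0.999
grasp_force: 0.0
time_s: 18.95
eef_pos: [0.5527, -0.3667, 0.1462]
eef_rot: [0.002, -0.164, 0.986, -0.002]
wrist_force: [0.1, 0.2, -1.7]
opening: 0.332
grasp_force: 60.1
```

```bash
python3 -m pendant '[[0.042,0.2615,0,0,0,-0.0257],[0.042,0.2615,0,0,0,-0.0257],[0.042,0.2615,0,0,0,-0.0257],[0.042,0.2615,0,0,0,-0.0257],[0.042,0.2615,0,0,0,-0.0257],[0.042,0.2615,0,0,0,-0.0257],[0.042,0.2615,0,0,0,-0.0257],[0,0,-0.1,0,0,0],[0,0,-0.15,0,0,0],[0,0,0,0,0,0]]' -
python3 -m pendant '[[0,0,-0.1,0,0,0],[0,0,-0.1,0,0,0],[0,0,-0.04,0,0,0],[0,0,0,0,0,0],[0,0,0,0,0,0],[0,0,0,0,0,0],[0,0,0,0,0,0],[0,0,0,0,0,0],[0,0,0,0,0,0],[0,0,0,0,0,0]]' -
```

```text
time_s: 20.2
eef_pos: [0.6068, 0.0005, 0.0882]
eef_rot: [-0.004, -0.023, 1.0, 0.001]
wrist_force: [0.2, 0.8, -0.7]
opening: 0.338
grasp_force: 60.1
time_s: 21.45
eef_pos: [0.613, 0.0004, 0.0465]
eef_rot: [0.003, -0.023, 1.0, -0.0]
wrist_force: [2.6, 1.4, 9.6]
opening: 0.335
grasp_force: 61.3
```

```bash
python3 -m pendant '[[0,0,0,0,0,0],[0,0,0,0,0,0],[0,0,0,0,0,0],[0,0,0,0,0,0],[0,0,0.05,0,0,0],[0,0,0.15,0,0,0],[0,0,0.2,0,0,0],[0,0,0.2,0,0,0],[0,0,0.05,0,0,0],[0,0,0,0,0,0]]' 0.1
python3 -c "
from meas import *
c=snap('top','top3.png')
for r in [(395,214,440,262),(450,190,490,262)]: print(*blanks(c,r,.022))
"
python3 -m pendant '[[-0.12,-0.256,0,0,0,0.003],[-0.12,-0.256,0,0,0,0.003],[-0.12,-0.256,0,0,0,0.003],[-0.12,-0.256,0,0,0,0.003],[-0.12,-0.256,0,0,0,0.003],[-0.12,-0.256,0,0,0,0.003],[-0.12,-0.256,0,0,0,0.003],[0,0,-0.15,0,0,0],[0,0,-0.2,0,0,0],[0,0,0,0,0,0]]' 1
```

```text
time_s: 22.7
eef_pos: [0.6104, 0.0006, 0.1749]
eef_rot: [0.001, -0.024, 1.0, -0.0]
wrist_force: [-1.1, 0.3, -0.1]
opening: 0.549
grasp_force: 0.0
(array([ 0.4472, -0.2213]), np.float64(-14.6), [0.107, 0.031], array([415. , 235.3]))
(array([ 0.4434, -0.3573]), np.float64(6.4), [0.031, 0.106], array([465.8, 236.9]))
time_s: 24.0
eef_pos: [0.4392, -0.3546, 0.0992]
eef_rot: [-0.003, -0.04, 0.999, 0.004]
wrist_force: [-0.6, 0.5, 0.4]
opening: 0.997
grasp_force: 0.0
```

```bash
python3 -m pendant '[[0,0,-0.15,0,0,0.015],[0,0,-0.15,0,0,0],[0,0,-0.1,0,0,0],[0,0,-0.05,0,0,0],[0,0,0,0,0,0],[0,0,0,0,0,0],[0,0,0,0,0,0],[0,0,0,0,0,0],[0,0,0,0,0,0],[0,0,0,0,0,0]]' 1
python3 -m pendant '[[0,0,0,0,0,0],[0,0,0,0,0,0],[0,0,0,0,0,0],[0,0,0,0,0,0],[0,0,0,0,0,0],[0,0,0.05,0,0,0],[0,0,0.15,0,0,0],[0,0,0.2,0,0,0],[0,0,0.2,0,0,0],[0,0,0.05,0,0,0]]' -1
```

```text
time_s: 25.25
eef_pos: [0.4421, -0.3577, 0.0144]
eef_rot: [0.0, -0.052, 0.999, -0.0]
wrist_force: [-0.7, 0.3, 0.5]
opening: 1.001
grasp_force: 0.0
time_s: 26.5
eef_pos: [0.4433, -0.3591, 0.1478]
eef_rot: [0.002, -0.052, 0.999, -0.002]
wrist_force: [-0.8, -0.3, -0.4]
opening: 0.334
grasp_force: 60.5
```

```bash
python3 -m pendant '[[0.104,0.259,0,0,0,-0.0046],[0.104,0.259,0,0,0,-0.0046],[0.104,0.259,0,0,0,-0.0046],[0.104,0.259,0,0,0,-0.0046],[0.104,0.259,0,0,0,-0.0046],[0.104,0.259,0,0,0,-0.0046],[0.104,0.259,0,0,0,-0.0046],[0.104,0.259,0,0,0,-0.0046],[0,0,0,0,0,0],[0,0,-0.1,0,0,0]]' -
python3 -m pendant '[[0,0,-0.15,0,0,0],[0,0,-0.1,0,0,0],[0,0,-0.1,0,0,0],[0,0,-0.03,0,0,0],[0,0,0,0,0,0],[0,0,0,0,0,0],[0,0,0,0,0,0],[0,0,0,0,0,0],[0,0,0,0,0,0],[0,0,0,0,0,0]]' -
python3 -m pendant '[[0,0,0,0,0,0],[0,0,0,0,0,0],[0,0,0,0,0,0],[0,0,0,0,0,0],[0,0,0.05,0,0,0],[0,0,0.15,0,0,0],[0,0,0.2,0,0,0],[0,0,0.2,0,0,0],[0,0,0.05,0,0,0],[0,0,0,0,0,0]]' 0.1
python3 -c "
from meas import *
c=snap('top','top4.png')
for r in [(395,190,440,262),(450,190,490,262)]: print(*blanks(c,r,.022))
"
```

```text
time_s: 27.75
eef_pos: [0.6091, 0.0566, 0.1242]
eef_rot: [0.001, -0.023, 1.0, -0.0]
wrist_force: [0.8, -0.2, -0.6]
opening: 0.335
grasp_force: 60.5
time_s: 29.0
eef_pos: [0.6088, 0.0565, 0.0486]
eef_rot: [0.0, -0.023, 1.0, -0.0]
wrist_force: [1.7, -1.5, 3.7]
opening: 0.335
grasp_force: 60.8
time_s: 30.25
eef_pos: [0.6088, 0.0567, 0.179]
eef_rot: [0.001, -0.023, 1.0, -0.0]
wrist_force: [-0.9, -0.1, -1.2]
opening: 0.549
grasp_force: 0.0
(array([ 0.4473, -0.2212]), np.float64(-14.5), [0.107, 0.031], array([415. , 235.2]))
```

```bash
python3 -m pendant '[[-0.1346,-0.2317,0,0,0,-0.0317],[-0.1346,-0.2317,0,0,0,-0.0317],[-0.1346,-0.2317,0,0,0,-0.0317],[-0.1346,-0.2317,0,0,0,-0.0317],[-0.1346,-0.2317,0,0,0,-0.0317],[-0.1346,-0.2317,0,0,0,-0.0317],[0,0,-0.15,0,0,0],[0,0,-0.2,0,0,0],[0,0,-0.2,0,0,0],[0,0,0,0,0,0]]' 1
python3 -m pendant '[[0,0,-0.12,0,0,0],[0,0,-0.1,0,0,0],[0,0,-0.055,0,0,0],[0,0,0,0,0,0],[0,0,0,0,0,0],[0,0,0,0,0,0],[0,0,0,0,0,0],[0,0,0,0,0,0],[0,0,0,0,0,0],[0,0,0,0,0,0]]' -
python3 -m pendant '[[0,0,0,0,0,0],[0,0,0,0,0,0],[0,0,0,0,0,0],[0,0,0,0,0,0],[0,0,0,0,0,0],[0,0,0.05,0,0,0],[0,0,0.15,0,0,0],[0,0,0.2,0,0,0],[0,0,0.2,0,0,0],[0,0,0.05,0,0,0]]' -1
```

```text
time_s: 31.55
eef_pos: [0.4435, -0.2186, 0.0639]
eef_rot: [-0.004, 0.126, 0.992, 0.003]
wrist_force: [-0.2, -0.1, -0.6]
opening: 1.002
grasp_force: 0.0
time_s: 32.8
eef_pos: [0.447, -0.2213, 0.0133]
eef_rot: [-0.0, 0.126, 0.992, 0.0]
wrist_force: [-0.2, -0.2, 0.1]
opening: 1.001
grasp_force: 0.0
time_s: 34.05
eef_pos: [0.4483, -0.2224, 0.1464]
eef_rot: [0.002, 0.126, 0.992, -0.001]
wrist_force: [0.1, 0.3, -1.4]
opening: 0.335
grasp_force: 60.3
```

```bash
python3 -m pendant '[[0.113,0.2385,0,0,0,0.0273],[0.113,0.2385,0,0,0,0.0273],[0.113,0.2385,0,0,0,0.0273],[0.113,0.2385,0,0,0,0.0273],[0.113,0.2385,0,0,0,0.0273],[0.113,0.2385,0,0,0,0.0273],[0.113,0.2385,0,0,0,0.0273],[0,0,0,0,0,0],[0,0,-0.05,0,0,0],[0,0,-0.1,0,0,0]]' -
python3 -m pendant '[[0,0,-0.12,0,0,0],[0,0,-0.1,0,0,0],[0,0,-0.08,0,0,0],[0,0,-0.03,0,0,0],[0,0,0,0,0,0],[0,0,0,0,0,0],[0,0,0,0,0,0],[0,0,0,0,0,0],[0,0,0,0,0,0],[0,0,0,0,0,0]]' -
python3 -m pendant '[[0,0,0,0,0,0],[0,0,0,0,0,0],[0,0,0,0,0,0],[0,0,0,0,0,0],[0,0,0.05,0,0,0],[0,0,0.15,0,0,0],[0,0,0.2,0,0,0],[0,0,0.2,0,0,0],[0,0,0.05,0,0,0],[0,0,0,0,0,0]]' 0.1
```

```text
time_s: 35.3
eef_pos: [0.605, 0.1114, 0.1124]
eef_rot: [0.0, -0.023, 1.0, -0.0]
wrist_force: [-0.6, -0.9, -0.6]
opening: 0.334
grasp_force: 60.3
time_s: 36.55
eef_pos: [0.6055, 0.1125, 0.0476]
eef_rot: [0.0, -0.024, 1.0, -0.0]
wrist_force: [1.6, -1.5, 2.1]
opening: 0.337
grasp_force: 60.5
time_s: 37.8
eef_pos: [0.6055, 0.1126, 0.178]
eef_rot: [0.001, -0.024, 1.0, -0.0]
wrist_force: [-1.3, 0.4, -0.5]
opening: 0.547
grasp_force: 0.0
```

```bash
python3 -m pendant '[[-0.2325,-0.116,0,0,0,0],[-0.2325,-0.116,0,0,0,0],[-0.2325,-0.116,0,0,0,0],[-0.2325,-0.116,0,0,0,0],[0,0,0,0,0,0],[0,0,0,0,0,0],[0,0,0,0,0,0],[0,0,0,0,0,0],[0,0,0,0,0,0],[0,0,0,0,0,0]]' -1
python3 -c "
from meas import *
c=snap('top','top5.png')
print(blanks(c,(265,135,375,200),.056))
cv2.imwrite('pics/t5.png',cv2.resize(c['color'][100:300,150:430],(784,560),interpolation=cv2.INTER_CUBIC))
"
```

```text
time_s: 39.05
eef_pos: [0.4193, 0.0199, 0.1772]
eef_rot: [-0.0, -0.024, 1.0, 0.0]
wrist_force: [-1.2, -0.4, -0.3]
opening: 0.005
grasp_force: 0.0
[(array([0.6061, 0.1118]), np.float64(2.9), [0.028, 0.102], array([290.4, 174. ])), (array([0.6119, 0.0564]), np.float64(3.2), [0.027, 0.102], array([311.4, 171.9])), (array([ 0.6164, -0.0399]), np.float64(2.0), [0.062, 0.114], array([347.9, 170.4]))]
```

View pics/t5.png

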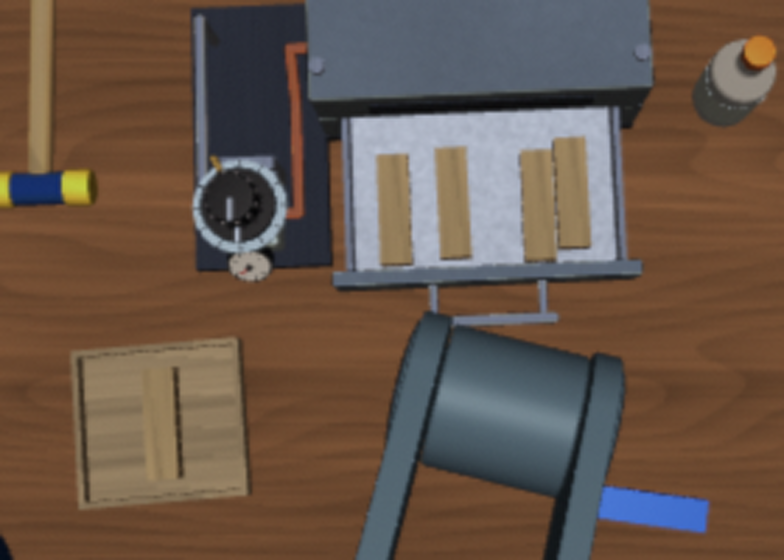

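```bash
python3 -m pendant '[[0,0,-0.15,0,0,0],[0,0,-0.2,0,0,0],[0,0,-0.15,0,0,0],[0,0,-0.125,0,0,0],[0,0,0,0,0,0],[0.06,0.003,0,0,0,0],[0.06,0.003,0,0,0,0],[0.06,0.003,0,0,0,0],[0.06,0.003,0,0,0,0],[0.03,0.001,0,0,0,0]]' -
python3 -m pendant '[[0.06,0.003,0,0,0,0],[0.06,0.003,0,0,0,0],[0.06,0.003,0,0,0,0],[0.06,0.003,0,0,0,0],[0.06,0.003,0,0,0,0],[0.06,0.003,0,0,0,0],[0.06,0.003,0,0,0,0],[0.06,0.003,0,0,0,0],[0.06,0.003,0,0,0,0],[0.06,0.003,0,0,0,0]]' -
```

```text
time_s: 40.35
eef_pos: [0.4743, 0.0223, 0.0525]
eef_rot: [0.0, -0.024, 1.0, -0.0]
wrist_force: [-0.4, 0.4, -0.3]
opening: 0.003
grasp_force: 0.0
time_s: 41.6
eef_pos: [0.5938, 0.0283, 0.0521]
eef_rot: [-0.0, -0.024, 1.0, -0.0]
wrist_force: [-3.9, -1.7, -1.3]
opening: 0.001
grasp_force: 1.9
```

```bash
python3 -m pendant '[[0.02,0.001,0,0,0,0],[0.02,0.001,0,0,0,0],[0.02,0.001,0,0,0,0],[0.01,0,0,0,0,0],[0.01,0,0,0,0,0],[0.01,0.001,0,0,0,0],[0.01,0,0,0,0,0],[0.01,0.001,0,0,0,0],[0,0,0,0,0,0],[0,0,0,0,0,0]]' -
```

```text
time_s: 42.85
eef_pos: [0.6157, 0.0295, 0.0524]
eef_rot: [0.001, -0.024, 1.0, 0.0]
wrist_force: [-0.2, 0.2, 0.6]
opening: -0.0
grasp_force: 0.2
```

```bash
python3 -m pendant '[[0.01,0,0,0,0,0],[0.01,0.001,0,0,0,0],[0.005,0,0,0,0,0],[0.005,0,0,0,0,0],[0.005,0,0,0,0,0],[0,0,0,0,0,0],[0,0,0,0,0,0],[0,0,0,0,0,0],[0,0,0,0,0,0],[0,0,0,0,0,0]]' -
```

```text
time_s: 44.1
eef_pos: [0.6223, 0.0295, 0.0522]
eef_rot: [0.0, -0.024, 1.0, -0.0]
wrist_force: [-0.7, 0.7, -0.2]
opening: -0.003
grasp_force: 0.4
```

```bash
python3 -m pendant '[[0.005,0,0,0,0,0],[0.005,0,0,0,0,0],[0.005,0,0,0,0,0],[0.005,0,0,0,0,0],[0,0,0,0,0,0],[0,0,0,0,0,0],[0,0,0,0,0,0],[0,0,0,0,0,0],[0,0,0,0,0,0],[0,0,0,0,0,0]]' -
```

```text
time_s: 45.35
eef_pos: [0.6252, 0.0296, 0.0522]
eef_rot: [-0.001, -0.024, 1.0, 0.0]
wrist_force: [-7.3, 0.2, 3.8]
opening: -0.001
grasp_force: 3.4
```

```bash
python3 -m pendant '[[0.005,0,0,0,0,0],[0.005,0,0,0,0,0],[0,0,0,0,0,0],[0,0,0,0,0,0],[0,0,0,0,0,0],[0,0,0,0,0,0],[0,0,0,0,0,0],[0,0,0,0,0,0],[0,0,0,0,0,0],[0,0,0,0,0,0]]' -
```

```text
time_s: 46.6
eef_pos: [0.6253, 0.0297, 0.0521]
eef_rot: [-0.003, -0.024, 1.0, 0.0]
wrist_force: [-14.2, -0.1, 10.3]
opening: -0.001
grasp_force: 7.2
```

```bash
python3 -m pendant '[[-0.1,0,0,0,0,0],[-0.2,0,0,0,0,0],[-0.2,0,0,0,0,0],[0,0,0.15,0,0,0],[0,0,0.25,0,0,0],[0,0,0.25,0,0,0],[0,0,0.25,0,0,0],[0,0,0.15,0,0,0],[0,0,0,0,0,0],[0,0,0,0,0,0]]' 1
cat > ring.py <<'E'
from meas import *
import pickle
t=snap('top','top6.png');s=snap('scene','scene6.png')
pickle.dump((t,s),open('k.pkl','wb'))
a=cv2.resize(t['color'][135:195,200:290],(600,400),interpolation=cv2.INTER_CUBIC)
b=cv2.resize(s['color'][205:265,300:390],(600,400),interpolation=cv2.INTER_CUBIC)
cv2.imwrite('pics/k6.png',np.vstack([a,b])[:,:].copy() if 0 else cv2.resize(np.hstack([a,b]),(800,267)))
cv2.imwrite('pics/k6a.png',a);cv2.imwrite('pics/k6b.png',b)
cv2.imwrite('pics/k6c.png',cv2.resize(np.vstack([a,b]),(450,600)))
# drawer check
cv2.imwrite('pics/d6.png',cv2.resize(t['color'][100:260,160:400],(480,320)))
E
python3 ring.py
```

```text
time_s: 47.85
eef_pos: [0.5281, 0.0295, 0.2615]
eef_rot: [-0.0, -0.024, 1.0, -0.0]
wrist_force: [0.4, 0.2, -0.4]
opening: 0.999
grasp_force: 0.0
```

View pics/k6a.png

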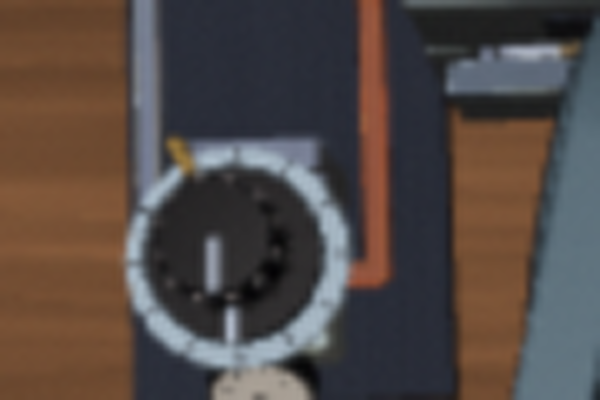

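View pics/k6b.png

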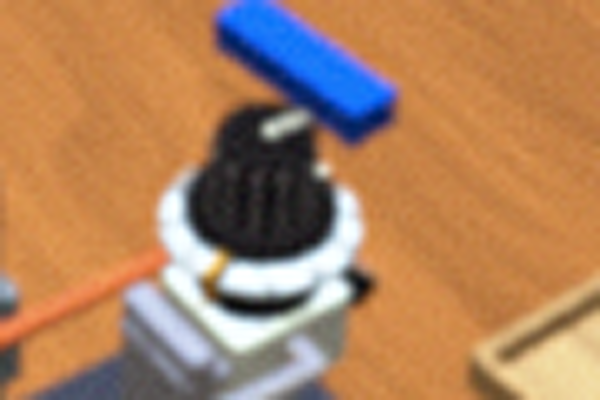

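```bash
python3 - <<'E'
from h import *
import pickle
t,s=pickle.load(open('k.pkl','rb'))
A=lambda u,v:(200+u/6.667,135+v/6.667)
B=lambda u,v:(300+u/6.667,205+v/6.667)
for n,a,b in [('ctr',(238.5,259),(261,228)),('mark',(190,172),(221,253)),('ptr',(232,343),(324,170)),('top',(213,290),(306,118))]:
    print(n,*[np.round(x,4) for x in tri(t,A(*a),s,B(*b))])
P=lambda a,z:plane(t,*A(*a),z)[:2]
c=P((238.5,259),.152)
print('c',c)
for n,a in [('mark',(190,172)),('mark_out',(172,140)),('ptr',(232,343)),('ptr_in',(232,308))]:
    d=P(a,.152)-c; print(n,d.round(4),np.linalg.norm(d).round(4),np.degrees(np.arctan2(d[1],d[0])).round(1))
print('top line',P((213,237),.188),P((213,290),.188))
# overlay check
for n,cam,z0 in(('k6a',A,0),):pass
E
```

```text
ctr [0.5928 0.2421 0.1335] 0.0015
mark [0.6232 0.2576 0.1473] 0.0002
ptr [0.56   0.2404 0.1493] 0.0003
top [0.5734 0.2414 0.1852] 0.0019
c [0.59046956 0.23822371]
mark [0.032  0.0184] 0.0369 29.9
mark_out [0.0438 0.0252] 0.0505 30.0
ptr [-0.0308  0.0016] 0.0308 177.0
ptr_in [-0.018   0.0019] 0.0181 173.8
top line [0.59252683 0.24076201] [0.57372538 0.24030892]
```

```bash
python3 -m pendant '[[0.065,0.211,0,0,0,0],[0.065,0.211,0,0,0,0],[0.065,0.211,0,0,0,0],[0.065,0.211,0,0,0,0],[0.065,0.211,0,0,0,0],[0,0,0,0,0,0],[0,0,0,0,0,0],[0,0,0,0,0,0],[0,0,0,0,0,0],[0,0,0,0,0,0]]' 1
python3 -c "
from h import *
print(np.round(ctrl.get_obs()['q'],3))
c=snap('scene','s7.png'); cv2.imwrite('pics/s7.png',cv2.resize(c['color'][120:280,240:440],(600,480)))"
```

```text
time_s: 49.2
eef_pos: [0.5933, 0.2399, 0.2625]
eef_rot: [0.0, -0.023, 1.0, 0.0]
wrist_force: [-0.8, 0.2, 0.7]
opening: 0.998
grasp_force: 0.0
[ 0.199  0.306  1.408 -0.     1.428 -1.418]
```

View pics/s7.png

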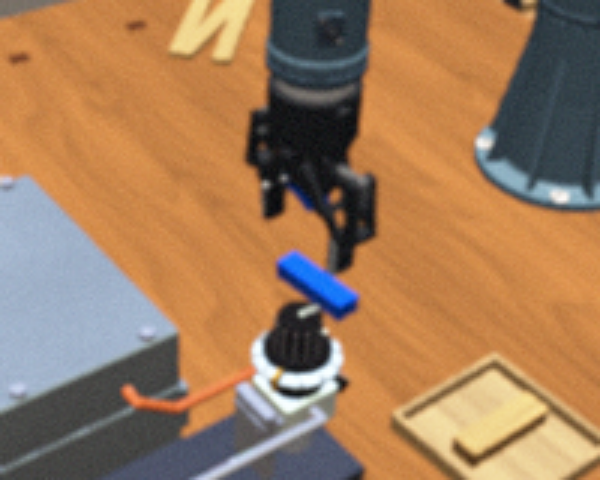

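```bash
python3 -m pendant '[[0,0,-0.08,0,0,0],[0,0,-0.12,0,0,0],[0,0,-0.12,0,0,0],[0,0,-0.1,0,0,0],[0,0,-0.05,0,0,0],[0,0,-0.02,0,0,0],[0,0,0,0,0,0],[0,0,0,0,0,0],[0,0,0,0,0,0],[0,0,0,0,0,0]]' -
python3 -m pendant '[[0,0,0,0,0,0],[0,0,0,0,0,0],[0,0,0,0,0,0],[0,0,0,0,0,0],[0,0,0,0,0,0],[0,0,0,0,0,0],[0,0,0,0,0,0],[0,0,0,0,0,0],[0,0,0,0,0,0],[0,0,0,0,0,0]]' -1
```

```text
time_s: 50.5
eef_pos: [0.5934, 0.2406, 0.1647]
eef_rot: [0.0, -0.024, 1.0, 0.0]
wrist_force: [0.2, -0.7, -0.3]
opening: 1.0
grasp_force: 0.0
time_s: 51.75
eef_pos: [0.5932, 0.2418, 0.165]
eef_rot: [0.0, -0.024, 1.0, 0.001]
wrist_force: [-1.9, 4.7, 3.4]
opening: 0.478
grasp_force: 61.3
```

```bash
python3 -m pendant '[[0,0.007,0,0,0,0],[0,0,0,0,0,-0.09],[0,0,0,0,0,-0.09],[0,0,0,0,0,-0.09],[0,0,0,0,0,-0.09],[0,0,0,0,0,-0.09],[0,0,0,0,0,-0.09],[0,0,0,0,0,-0.09],[0,0,0,0,0,-0.09],[0,0,0,0,0,0]]' -
python3 -m pendant '[[0,0,0,0,0,-0.09],[0,0,0,0,0,-0.09],[0,0,0,0,0,-0.09],[0,0,0,0,0,-0.09],[0,0,0,0,0,-0.09],[0,0,0,0,0,-0.09],[0,0,0,0,0,-0.09],[0,0,0,0,0,-0.09],[0,0,0,0,0,0],[0,0,0,0,0,0]]' -
```

```text
time_s: 53.0
eef_pos: [0.5942, 0.2439, 0.165]
eef_rot: [0.0, 0.516, 0.856, 0.002]
wrist_force: [2.2, 7.6, 1.7]
opening: 0.476
grasp_force: 61.4
time_s: 54.25
eef_pos: [0.5964, 0.2439, 0.1651]
eef_rot: [-0.0, 0.895, 0.447, 0.005]
wrist_force: [11.3, 9.7, -3.7]
opening: 0.472
grasp_force: 60.9
```

```bash
python3 -m pendant '[[0.015,0.008,0,0,0,0],[0,0,0,0,0,0],[0,0,0,0,0,-0.05],[0,0,0,0,0,-0.05],[0,0,0,0,0,-0.03],[0,0,0,0,0,0],[0,0,0,0,0,0],[0,0,0,0,0,0],[0,0,0,0,0,0],[0,0,0,0,0,0]]' -
python3 -c "
from h import *
c=snap('scene','s8f.png'); cv2.imwrite('pics/s8.png',cv2.resize(c['color'][205:265,300:390],(600,400),interpolation=cv2.INTER_CUBIC))"
```

```text
time_s: 55.5
eef_pos: [0.597, 0.2438, 0.165]
eef_rot: [0.0, 0.935, 0.354, 0.001]
wrist_force: [2.6, 3.8, 4.8]
opening: 0.475
grasp_force: 61.8
```

View pics/s8.png

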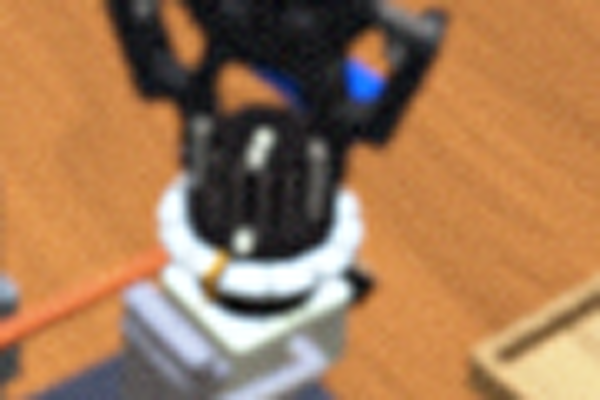

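```bash
python3 - <<'E'
from h import *
import pickle
t,s=pickle.load(open('k.pkl','rb'))
B=lambda u,v:plane(s,300+u/6.667,205+v/6.667,.152)[:2]
m,p,p0=B(221,253),B(243,245),B(324,170)
print(m,p,p0,np.linalg.norm(m-p))
# circle of r .034 centre from p0,p
from scipy.optimize import least_squares
f=lambda c:[np.linalg.norm(q-c)-.034 for q in(m,p,p0)]
c=least_squares(f,[.593,.241]).x; print(c,f(c))
for cc in (c,[.595,.243]):
  print([np.degrees(np.arctan2(*(q-cc)[::-1])).round(1) for q in (m,p,p0)])
E
```

```text
[0.62600734 0.26162409] [0.61582793 0.26239233] [0.56170372 0.24282709] 0.010208365765784886
[0.59637823 0.23835345] [np.float64(0.003675014675134494), np.float64(-0.0030781938184875138), np.float64(0.0009619097717172426)]
[np.float64(38.1), np.float64(51.0), np.float64(172.6)]
[np.float64(31.0), np.float64(43.0), np.float64(-179.7)]
```

```bash
python3 -m pendant '[[0,0,0,0,0,-0.045],[0,0,0,0,0,-0.045],[0,0,0,0,0,-0.04],[0,0,0,0,0,0],[0,0,0,0,0,0],[0,0,0,0,0,0],[0,0,0,0,0,0],[0,0,0,0,0,0],[0,0,0,0,0,0],[0,0,0,0,0,0]]' -
python3 -c "
from h import *
c=snap('scene','s9f.png'); cv2.imwrite('pics/s9.png',cv2.resize(c['color'][205:265,300:390],(600,400),interpolation=cv2.INTER_CUBIC))"
```

```text
time_s: 56.8
eef_pos: [0.5973, 0.2435, 0.165]
eef_rot: [0.0, 0.967, 0.256, 0.001]
wrist_force: [4.5, 3.9, 5.1]
opening: 0.471
grasp_force: 61.9
```

View pics/s9.png

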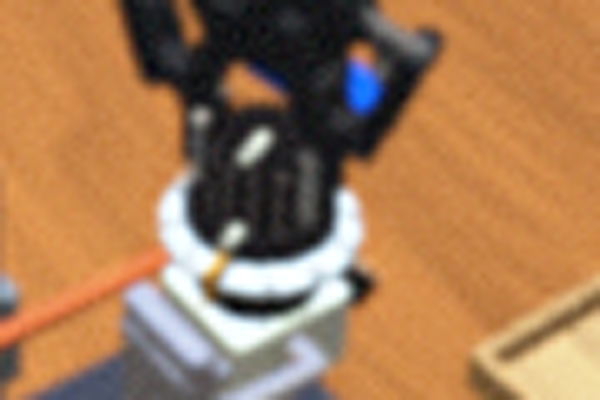

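```bash
python3 -m pendant '[[0,0,0.01,0,0,0],[0,0,0.01,0,0,0],[0,0,0.01,0,0,0],[0,0,0.01,0,0,0],[0,0,0.01,0,0,0],[0,0,0.008,0,0,0],[0,0,0,0,0,0],[0,0,0,0,0,0],[0,0,0,0,0,0],[0,0,0,0,0,0]]' -
```

```text
time_s: 58.1
eef_pos: [0.5971, 0.2434, 0.1745]
eef_rot: [0.0, 0.967, 0.256, 0.001]
wrist_force: [8.6, 4.0, -5.5]
opening: 0.473
grasp_force: 61.2
```

```bash
python3 -m pendant '[[0,0,0.005,0,0,0],[0,0,0.005,0,0,0],[0,0,0.005,0,0,0],[0,0,0,0,0,0],[0,0,0,0,0,0],[0,0,0,0,0,0],[0,0,0,0,0,0],[0,0,0,0,0,0],[0,0,0,0,0,0],[0,0,0,0,0,0]]' -
```

```text
time_s: 59.35
eef_pos: [0.5969, 0.2433, 0.1753]
eef_rot: [-0.0, 0.967, 0.256, 0.0]
wrist_force: [13.5, 5.6, -16.3]
opening: 0.474
grasp_force: 62.9
```

```bash
python3 -m pendant '[[0,0,0,0,0,0],[0,0,0,0,0,0],[0,0,0,0,0,0],[0,0,0,0,0,0],[0,0,0,0,0,0],[0,0,0,0,0,0],[0,0,0,0,0,0],[0,0,0.05,0,0,0],[0,0,0.1,0,0,0],[0,0,0.15,0,0,0]]' 1
python3 -m pendant '[[0,0,0.2,0,0,0],[-0.1,-0.2,0,0,0,0],[-0.1,-0.2,0,0,0,0],[-0.1,-0.2,0,0,0,0],[-0.1,-0.2,0,0,0,0],[-0.1,-0.2,0,0,0,0],[0,0,0,0,0,0],[0,0,0,0,0,0],[0,0,0,0,0,0],[0,0,0,0,0,0]]' -
python3 -c "
from h import *
c=snap('scene','s10f.png');t=snap('top','t10f.png')
a=cv2.resize(c['color'][205:265,300:390],(450,300),interpolation=cv2.INTER_CUBIC);b=cv2.resize(t['color'][135:195,200:290],(450,300),interpolation=cv2.INTER_CUBIC)
d=cv2.resize(t['color'][90:290,165:365],(350,600))
cv2.imwrite('pics/f10.png',np.hstack([np.vstack([a,b]),d]))"
```

```text
time_s: 60.6
eef_pos: [0.596, 0.2435, 0.2402]
eef_rot: [-0.0, 0.967, 0.256, -0.0]
wrist_force: [-0.4, -0.6, -0.4]
opening: 1.001
grasp_force: 0.0
time_s: 61.85
eef_pos: [0.4964, 0.0444, 0.2789]
eef_rot: [-0.0, 0.966, 0.257, -0.0]
wrist_force: [1.0, 0.1, 0.3]
opening: 0.999
grasp_force: 0.0
```

View pics/f10.png

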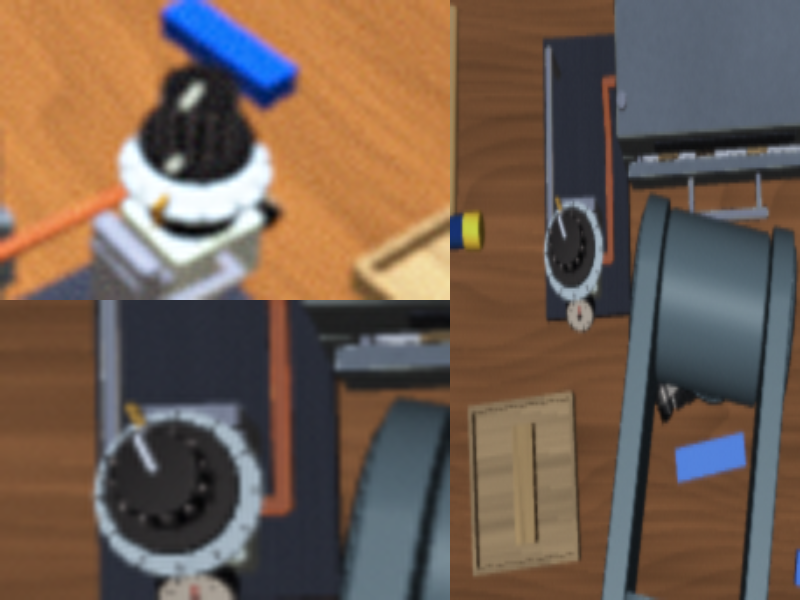

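```bash
python3 -c "
from h import *
import pickle
t=pickle.load(open('top0.pkl','rb'));c=cv2.imread('pics/t10f.png')
a=plane(t,325,161,.0615); b=plane(t,170+465/3,85+400.5/3,.0615); print(a,b,a-b)
cv2.imwrite('pics/f11.png',np.vstack([cv2.resize(c[130:175,260:390],(780,270),interpolation=cv2.INTER_CUBIC),cv2.resize(cv2.imread('pics/top0.png')[180:225,260:390],(780,270),interpolation=cv2.INTER_CUBIC)]))"
```

```text
[0.64006628 0.02079674 0.0615    ] [0.48856415 0.02044252 0.0615    ] [0.15150214 0.00035423 0.        ]
```

View pics/f11.png

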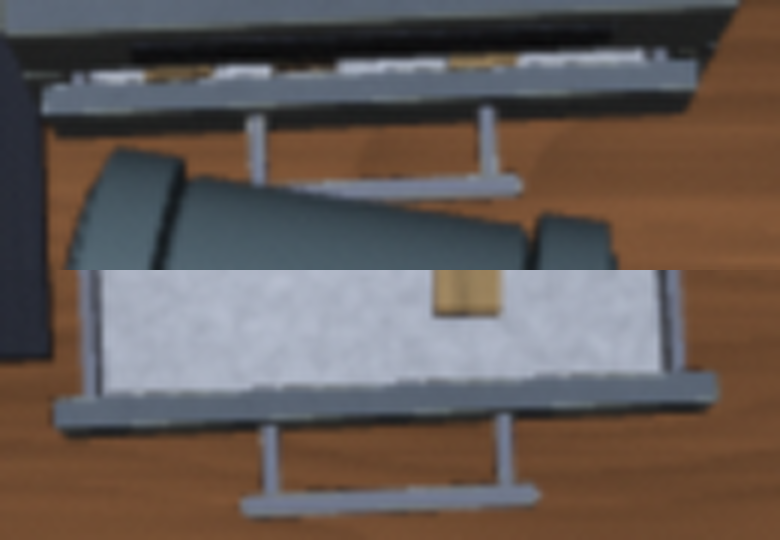

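The handle has travelled about 151 mm to its stop, so the drawer is shut. The blank ends show through the gap lying flat, and the pointer stands at the mark with the knob raised.

```bash
python3 -c "
from bench import ctrl
print(ctrl.hand_in())"
```

```text
the job is handed in; nothing more can be done
None
```

I handed the job in at about 62 s; the bench gave no verdict. The last pictures show the one pressed blank flat in the tray, the drawer at its stop, and the knob locked up with its pointer at the brass mark. All four raw blanks lay flat in one layer just before the drawer was shut.

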